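# Dock an instrument enclosure on rollers and latch it

### The arm

A 6-joint arm with a two-finger parallel gripper is mounted at the origin on a cart in front of the work surface, level with it; the furniture and walls round the work are solid. World frame = base frame: x ahead of the robot, y to its left, z up, the work surface at z = 0. Lengths are in m, angles in degrees, forces in N, time in s.
With the tool pointing down it reaches from about 0.35 to 0.875 m from the base axis. Payload 4.2 kg.
Tool frame: the origin (TCP) lies midway between the tips of the shut fingers; the grasp point (between the pads) lies 19 mm behind it; z points along the fingers, y is the line along which they close (so a half turn about z gives the same grasp; the last joint's range is limited). The gripper opens to 87 mm and grips with 3 to 60 N. Pads are 19 mm wide; open, the fingers measure 117 mm over their backs; the gripper's body (75 mm by 190 mm) begins 51 mm behind the grasp point.
Start: joints at [-59.611, 22.042, 0.453, 0, -68.411, -14.817], TCP at [0.168, -0.602, 0.223] pointing down, gripper open.
Joint ranges: [-179.83, 179.83], [-69.29, 118.12], [-61.27, 80.66], [-181.25, 117.63], [-171.15, -9.14], [-177.46, 177.46]. Speed limits (degrees/s): [159.86, 159.86, 180, 180, 180, 180].

### API

Orientations are given as [roll, pitch, yaw] about the fixed x, y, z axes, in that order (R = Rz(yaw) Ry(pitch) Rx(roll)).
In Python, from workcell import env gives the robot as it stands. The module is installed in compiled form; this text tells all that it offers. Calls block until the motion is done:
- env.goto(position, orientation): joint-space move of the TCP to a pose.
- env.move_straight(position, rotation=None, rate=0.15, force_limit=None): straight line of the TCP; rotation=None keeps the orientation; rate is the mean speed in m/s. With force_limit (N) it stops when the force on the tool has changed by that much, and returns True; else False.
- env.set_joints(angles): joint-space move.
- env.gripper_to(opening, grasp_force=None): opening from 0.0 (shut) to 1.0 (fully open); grasp_force is the grip in N (None keeps the last); returns when the fingers have stopped.
- env.dwell(seconds).
- env.inverse_kinematics(position, orientation): joint angles nearest the present ones, or None.
- env.read_state(): the state.
- env.grab_frame(name): name is "scene" or "top" or "wrist"; returns a dict with "image" (420x560x3 uint8, blue, green, red), "fx", "fy", "cx", "cy" (pixels), "position" and "orientation" of the camera in the world. Camera axes: x right, y up, looking along -z (the intrinsics and any distortion apply to the point x, -y, -z); pixel columns grow to the right and rows downward; lengths in m; the calibration is good to about 2 mm. A picture is of the moment at which its call begins. There is no depth.
A pose or a line that the arm cannot do raises env.Unreachable and nothing moves.
- env.close_job(): hands the job in, once; it reports no verdict.
Trained networks look in a picture, given as the dict that the camera call returned (one of the last four; its "shot" number tells which), for a name from the list of things; names that differ only in an ending like _2 or _b are one class to them, and where a whole thing is asked for, a point or a joint stands for the part that bears it (a point fixed in the world has none). Each returns a list of dicts, best first, with "score" (0 to 1); they miss things now and then, are a little off and sometimes report something else, mostly with a low value. They report only what shows in the picture. A call takes as long as a camera call.
- env.search_frame(picture, thing): "xyz" ([x, y, z] in m, in world coordinates, good to about 4 mm: the middle of the surface that is visible of it).
- env.trace(picture, thing): "mask" (420x560 bool, what is visible of it).
The state is a dict: "clock": time; "joint_positions": joint angles; "qvel": joint speeds; "joint_torque": joint torques, N m; "position": TCP position; "tool_rot": TCP orientation; "force": force on the tool from outside, world axes, zero at the start; "wrist_torque": the same for the moment, N m; "opening": opening from 0.0 (shut) to 1.0 (fully open).
Only numpy, scipy, OpenCV 4.12 (cv2) and the standard library are available. Lean on these libraries where they do the work, as an engineer would, in place of code of your own. Each camera call takes 0.05 s, during which the arm holds its last target. There are 200 camera calls.

### The job

Roll the blue and white instrument enclosure along its roller track until it meets the end stop, keeping it down on the rollers. Then hook the wire loop of the draw latch over the keeper on the enclosure's lid, with the red lever still up, and press the lever down flat past its centre so that the enclosure is held tight against the stop. Leave the side cutters, the black tape and the sanding block beside the track where they are.

Things in the scene. Friction and masses are not known exactly. Their poses are not given: they have to be found in the camera images.
- dock: Fixed grey roller dock, base plate 445 x 128 mm. Origin: centre of the plate, on the bench. +x runs along the track away from the end stop and latch, y across it, z up. Eleven free steel rollers, tops 22 mm high, between side rails 96 mm apart (tops 35 mm high). The end stop block at the -x end, 88 mm wide and 67 mm high, carries the latch.
- stop_face (a point): Centre of the end stop's black rubber face, which looks along the dock's +x; 45 mm above the bench. Axes as the dock's.
- enclosure: Loose instrument enclosure, blue with a white lid, 180 (x) x 90 (y) x 45 mm (z), about 0.7 kg. Origin: centre of its underside. It stands on the rollers (lid top 67 mm above the bench) with its x along the dock's x and rolls very easily; push its rear (+x) face or move it by its handle.
- enclosure_front (a point): Centre of the enclosure's end face (-x) that has to meet the end stop, 45 mm above the bench. It meets stop_face when both are at the same place along the track; it starts 60 to 120 mm away. Axes as the enclosure's.
- enclosure_handle (a point): Centre of the bar of the black carrying handle on the lid: bar 70 mm long along the enclosure's x, 14 mm wide, 12 mm high. Its centre is 30 mm above the lid (97 mm above the bench), 135 mm behind the front face; 24 mm free below the bar.
- keeper (a point): Where the centre of the loop's bar sits when hooked and drawn: 6 mm above the lid, 50 mm behind the front face. The steel keeper, 24 mm wide and 4 mm thick, stands just on the latch side of this point and leans over it; its top edge is 14 mm above the lid and reaches just above this point. Axes as the enclosure's.
- loop_bar (a point): Middle of the cross bar of the latch's wire loop: bar 6 mm thick, 45 mm wide across the track, 40 mm free between the side wires. To hook it, bring it over the keeper's top edge, down behind it at 6 to 8 mm in +x of the keeper point, until it lies on the lid; drawn back it catches under the edge. Loop axes: x from its hinge to the bar, z to the knob's side.
- loop_hinge (a point): Hinge of the loop on the lever, axis across the track, 18 mm from lever_pivot on the handle's side, so it moves with the lever. From here to the bar is 89 mm; a spring lets the loop stretch up to 8 mm at 6 N per mm. It starts about upright, 1.45 to 1.75 rad above level (as seen from the track side), and stays so; swung down below about 1.2 rad it falls by its own weight.
- loop_knob (a point): Centre of the red knob to handle the loop by: a disc 18 mm in diameter, 16 mm wide along its axis, which lies across the track, so it can be pinched across the track at any loop angle. It stands 24 mm from the bar along the loop's z and 4 mm beyond it along the loop's x.
- lever_pivot (a point): Axis of the latch lever on the dock: 80 mm above the bench, across the track, 25 mm on the -x side of the stop face. Axes as the dock's.
- lever_end (a point): Near the free end of the red lever, at mid-thickness. Lever: plate 26 mm wide, 6 mm thick, 82 mm long from its pivot. At joint value t this point lies (-75 cos t, 75 sin t) mm in the dock's x and z from lever_pivot.
- latch_lever (a joint): Lever angle, rad: 0 lies flat towards the dock's -x (shut), 1.57 upright, 2.0 limit, leaning over the track. Stays where left; starts 1.5 to 1.65, where the loop is long enough to pass the keeper of an enclosure at the stop. Once hooked the loop is taut below about 1.0; let go there it may spring open, but below the centre at about 0.23 it holds itself shut. Shutting takes about 3 N at its end.
- cutters: Bystander: blue-handled side cutters, 54 x 124 x 11 mm, lying loose beside the dock. Origin: centre of the underside.
- black_tape: Bystander: roll of black tape, 62 x 60 x 19 mm, lying loose beside the dock. Origin: centre of the underside.
- sanding_block: Bystander: dark sanding block, 45 x 190 x 16 mm, lying loose beside the dock. Origin: centre of the underside.

How it is judged:
By the outcome, as a careful person would: the job done as asked, in the order asked, and still so for the second after the job is handed in, with the robot touching nothing.
It also fails if it takes over 64 s, if anything falls off the work surface, if the arm or the gripper's body presses on something with over 40 N, if the wrist force passes 120 N, or if a joint passes its speed limit or range.

## Working session

There is one attempt and no reset: what is moved stays moved. The work goes in short steps, each a Python script; the robot and the scene stay as the last script left them, time stands still between calls to the robot, and variables do not carry over. Pictures are saved under pics/ and viewed, on a budget of 10 in all, crops included, one or two more only if the job needs it, and the job is handed in when it is done.

```bash
mkdir -p pics
python3 - <<'E'
from workcell import env
import cv2,numpy as np
for c in ["scene","top"]:
    p=env.grab_frame(c); cv2.imwrite(f"pics/{c}0.png",p["image"])
    print(c,p["position"],p["orientation"],p["fx"],p["cx"],p["cy"],[k for k in p])
    for t in ["dock","enclosure","enclosure_handle","keeper","loop_bar","loop_knob","lever_end","loop_hinge","stop_face","lever_pivot","enclosure_front","cutters","black_tape","sanding_block"]:
        try:
            r=env.search_frame(p,t); print(t,[(np.round(d["xyz"],4).tolist(),round(d["score"],2)) for d in r[:2]])
        except Exception as e: print(t,repr(e))
s=env.read_state();print(s["clock"],s["tool_rot"],s["opening"])
a=cv2.imread("pics/scene0.png");b=cv2.imread("pics/top0.png")
E
```

```text
scene [0.04953624 0.55312977 0.51377806] [  59.26596219   -0.43020946 -140.42912475] 402.4899592462737 279.54887476181005 207.87113143984226 ['image', 'fx', 'fy', 'cx', 'cy', 'position', 'orientation', 'shot']
dock [([0.4903, -0.0355, 0.0251], 0.6)]
enclosure [([0.5454, 0.1612, 0.0714], 0.59)]
enclosure_handle [([0.5492, 0.1557, 0.0724], 0.93)]
keeper [([0.55, 0.1583, 0.0677], 0.93)]
loop_bar [([0.4715, -0.1034, 0.1862], 0.51)]
loop_knob [([0.5466, 0.1544, 0.0674], 0.62), ([0.4876, -0.033, 0.025], 0.58)]
lever_end [([0.48, -0.084, 0.1367], 0.85), ([0.646, -0.0335, 0.0175], 0.52)]
loop_hinge [([0.4683, -0.0904, 0.1689], 0.79), ([0.3813, -0.0096, 0.0054], 0.18)]
stop_face [([0.4899, -0.034, 0.0274], 0.88), ([0.545, 0.1604, 0.0702], 0.32)]
lever_pivot [([0.4877, -0.0329, 0.0236], 0.89)]
enclosure_front [([0.5456, 0.158, 0.0681], 0.71)]
cutters [([0.3797, -0.0099, 0.0054], 0.76)]
black_tape [([0.4455, 0.1755, 0.0127], 0.6)]
sanding_block [([0.6517, -0.0336, 0.0203], 0.77), ([0.5488, 0.1563, 0.0694], 0.24)]
top [0.32716933 0.02021025 1.14398524] [ 10.71795621  -1.05507901 -91.57248694] 49
[... 347 characters left out ...]
, 0.1352, 0.0643], 0.64)]
loop_bar [([0.4731, -0.1075, 0.1884], 0.68)]
loop_knob [([0.48, -0.1078, 0.1926], 0.74)]
lever_end [([0.4784, -0.0919, 0.1853], 0.85)]
loop_hinge [([0.5617, 0.1325, 0.0653], 0.74), ([0.4775, -0.1004, 0.1898], 0.64)]
stop_face [([0.4933, -0.0467, 0.0233], 0.93), ([0.6545, 0.0002, 0.0137], 0.45)]
lever_pivot [([0.4878, -0.0449, 0.0203], 0.9)]
enclosure_front [([0.5598, 0.1353, 0.0637], 0.64)]
cutters [([0.3826, -0.0189, 0.0125], 0.79), ([0.5584, 0.1334, 0.0653], 0.24)]
black_tape [([0.4474, 0.1726, 0.0188], 0.57), ([0.3849, -0.0152, 0.0093], 0.26)]
sanding_block [([0.6525, 0.0032, 0.0194], 0.57)]
1.5 [-1.79999308e+02 -1.25948178e-04 -1.64426818e+02] 0.9993665919105196
```

View pics/scene0.png

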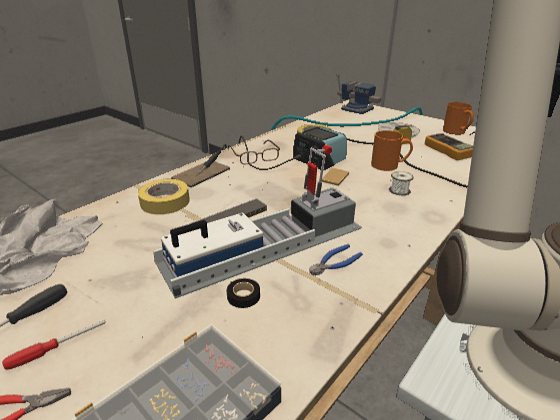

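View pics/top0.png

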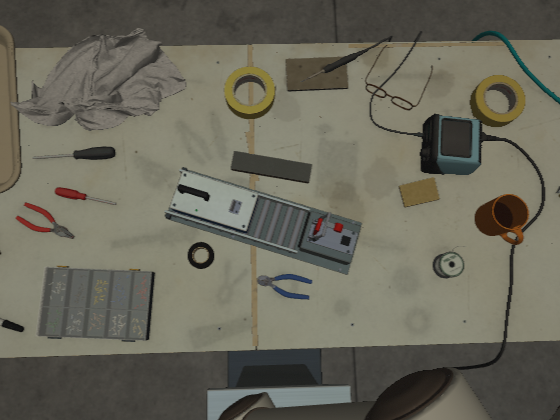

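The scene camera shows the enclosure with its handle at (190,235), the keeper at (236,225) and the upright latch at (315,180). In the top view the track runs from (175,195) to (350,255), with +x towards the image left. I'll zoom in to get corner pixels.

Run:
```python
import cv2
b=cv2.imread("pics/top0.png")[155:285,155:365]
cv2.imwrite("pics/topc.png",cv2.resize(b,None,fx=3.8,fy=3.8,interpolation=cv2.INTER_CUBIC))
```

```text
(no output)
```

View pics/topc.png

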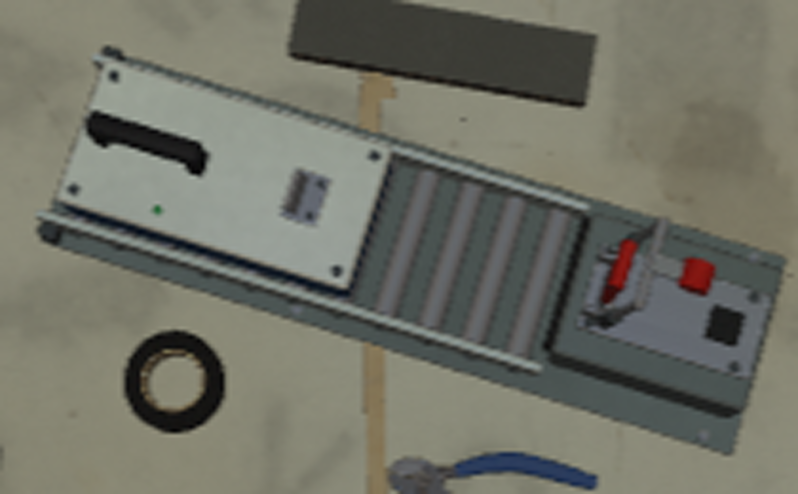

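In the crop (3.8x from offset 155,155) I read these pixels:

| Feature | Crop pixels |
|---|---|
| Lid corners | ≈(103,52), (391,152), (351,292), (60,205) |
| Stop-top front edge | ≈(590,213) to (552,350) |
| Knob | ≈(697,275) |

I'll fit the dock pose from these.

```bash
cat > h.py <<'E'
import numpy as np, cv2
from scipy.optimize import least_squares
from scipy.spatial.transform import Rotation as R
def project(p,X):
    X=np.atleast_2d(X); c=R.from_euler("xyz",p["orientation"],degrees=True).inv().apply(X-p["position"])
    return np.c_[p["cx"]+p["fx"]*c[:,0]/-c[:,2], p["cy"]-p["fy"]*c[:,1]/-c[:,2]]
def d2w(f,pts):   # f=(x,y,yaw) of stop face at bench level; pts x,z offsets along dock (m)
    pts=np.atleast_2d(np.asarray(pts,float)); return pts@R.from_euler("z",f[2]).as_matrix().T+[f[0],f[1],0]
def tri(ps,uvs,x0):
    r=least_squares(lambda X:np.concatenate([project(p,X)[0]-uv for p,uv in zip(ps,uvs)]),x0); return r.x,r.fun
E
python3 - <<'E'
from workcell import env
from h import *
import pickle
P={c:env.grab_frame(c) for c in ("top","scene")}
pickle.dump({c:{k:v for k,v in P[c].items()} for c in P},open("P.pkl","wb"))
full=lambda a:155+(np.array(a,float)+.5)/3.8-.5
uv=np.array([full(a) for a in [(103,52),(391,152),(351,292),(60,205),(590,213),(552,350)]])
def res(q,o=False):
    f=q[:3];g=q[3]
    # image-up(world +x) side of dock: y_dock negative
    L=[(g+.18,-.045,.067),(g,-.045,.067),(g,.045,.067),(g+.18,.045,.067),(0,-.044,.067),(0,.044,.067)]
    return (project(P["top"],d2w(f,L))-uv).ravel()
r=least_squares(res,[.5,-.04,1.3,.09]); print(r.x,np.degrees(r.x[2]),r.fun.round(2))
f=r.x[:3]; np.save("f.npy",r.x)
k,e=tri([P["top"],P["scene"]],[full((697,275)),np.array([327,149.])],[.48,-.1,.19]); print("knob",k,e.round(2))
loc=R.from_euler("z",f[2]).inv().apply(k-[f[0],f[1],0]);print("knob in stop frame",loc)
# masks
for c in P:
    for t in ["loop_knob","lever_end","loop_bar","enclosure"]:
        m=env.trace(P[c],t)
        if m:
            M=m[0]["mask"]; ys,xs=np.nonzero(M); print(c,t,round(m[0]["score"],2),M.sum(),xs.mean().round(1),ys.mean().round(1),xs.min(),xs.max(),ys.min(),ys.max())
# sensible knob predictions
for a in (1.45,1.6,1.75):
    kk=d2w(f,[-.025+.093*np.cos(a)-.024*np.sin(a),0,.098+.093*np.sin(a)+.024*np.cos(a)])
    print(a,project(P["top"],kk),project(P["scene"],kk))
G=d2w(f,[(r.x[3]+.135,0,.097),(r.x[3]+.05,0,.073),(0,-.044,.067),(0,.044,.067),(-.025,0,.155)])
I=P["scene"]["image"].copy()
for u in project(P["scene"],G): cv2.circle(I,tuple(int(round(x)) for x in u),2,(0,255,0),-1)
for L in [(r.x[3]+.18,-.045,.067),(r.x[3],-.045,.067),(r.x[3],.045,.067),(r.x[3]+.18,.045,.067)]:
    u=project(P["scene"],d2w(f,L))[0]; cv2.circle(I,tuple(int(round(x)) for x in u),2,(0,0,255),-1)
cv2.imwrite("pics/scene1.png",cv2.resize(I[110:310,140:370],None,fx=3.4,fy=3.0,interpolation=cv2.INTER_CUBIC))
h=d2w(f,[(r.x[3]+.135,0,.097)])[0]
for y in (0,180):
    for n,p in (("handle",(r.x[3]+.135,0,.08)),("knob",(-.05,0,.18)),("lev",(-.085,0,.083))):
        print(y,n,np.round(env.inverse_kinematics(d2w(f,p)[0].tolist(),[180,0,np.degrees(f[2])-y]),0))
E
```

```text
[ 0.49282115 -0.06631254  1.24416109  0.12198841] 71.28517946434035 [ 0.81  2.04  1.08 -1.04 -0.67  0.02 -1.22 -0.9   0.66 -0.76 -0.62  0.64]
knob [ 0.47532832 -0.12220243  0.18802205] [ 0.09  0.14 -0.17 -0.02]
knob in stop frame [-0.05854755 -0.00136478  0.18802205]
top lever_end 0.89 332 324.8 227.2 312 342 213 240
top loop_bar 0.56 201 328.9 226.2 316 341 213 238
top enclosure 0.69 591 283.3 283.8 256 310 273 298
scene lever_end 0.75 661 315.1 173.3 304 332 144 201
scene loop_bar 0.66 3966 209.6 242.2 161 262 213 275
scene enclosure 0.64 4091 209.5 242.1 160 262 213 276
1.45 [[328.08801967 224.24624689]] [[319.34756568 148.83924221]]
1.6 [[334.77448831 226.59327143]] [[324.68932897 148.83654538]]
1.75 [[340.98258908 229.00006932]] [[329.63634145 149.80544782]]
0 handle [ 33.  27. -13.   0. -49. 129.]
0 knob [  6.  11. -22.   0. -57. 156.]
0 lev [  2.  18. -29.   0. -43. 160.]
180 handle [ 33.  27. -13.   0. -49. -51.]
180 knob [  6.  11. -22.   0. -57. -24.]
180 lev [  2.  18. -29.   0. -43. -20.]
```

View pics/scene1.png

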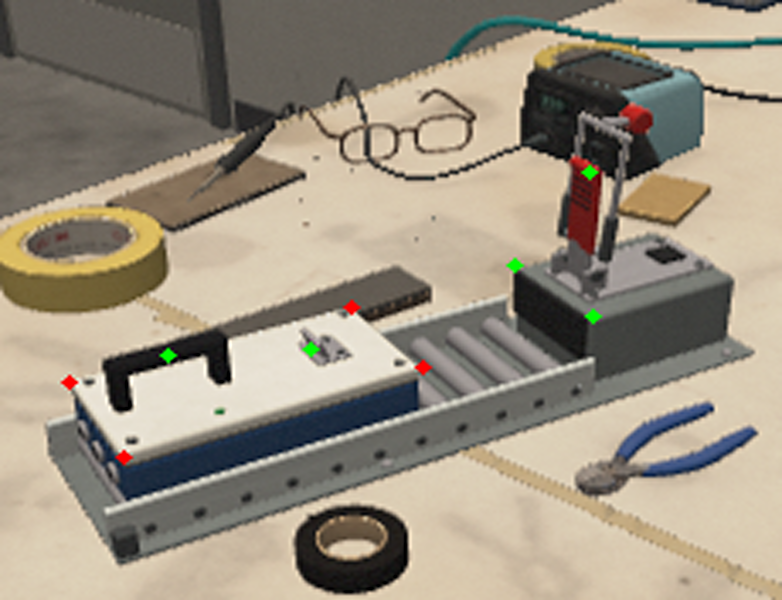

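The projected points land on the lid corners, the keeper, the lever and the stop edge within about 2 px. The loop angle is about 1.68. Next I roll the enclosure in by its handle.

Run:
```python
from workcell import env
from h import *
q=np.load("f.npy"); f=q[:3]; g=q[3]; O=[180,0,np.degrees(f[2])-180]
W=lambda x,z,y=0:d2w(f,(x,y,z))[0].tolist()
s=env.read_state(); p=s["position"]
env.move_straight([p[0],p[1],.31],rate=.3)
env.goto(W(g+.135,.30),O)
env.gripper_to(.6)
print(env.move_straight(W(g+.135,.14),rate=.25), env.move_straight(W(g+.135,.081),rate=.08,force_limit=8))
env.gripper_to(0.,grasp_force=15); s=env.read_state(); print("grip",s["opening"],s["force"],s["clock"])
a=np.array(s["position"])
env.move_straight(W(.135+.03,.081),rate=.08,force_limit=10)
print(env.move_straight(W(.135-.012,.081),rate=.03,force_limit=10))
s=env.read_state(); b=np.array(s["position"]); print("moved",np.linalg.norm(b-a),"expected",g,s["force"],s["clock"],s["opening"])
P={c:env.grab_frame(c) for c in("top","scene")}
I=np.vstack([cv2.resize(P["top"]["image"][175:285,205:365],(640,440)[:2],interpolation=cv2.INTER_CUBIC)[:300] if 0 else cv2.resize(P["top"]["image"][170:270,205:365],(480,300)),cv2.resize(P["scene"]["image"][120:300,170:370],(480,300)[:2])])
cv2.imwrite("pics/pushed.png",I)
```

```text
False False
grip 0.15741992830356968 [ 2.23119886 -1.06245712 -0.36814896] 8.8083
True
moved 0.11899529001611518 expected 0.12198841305116243 [ 1.87851671  0.83392805 -0.6972835 ] 11.0417 0.15779417409503596
```

View pics/pushed.png

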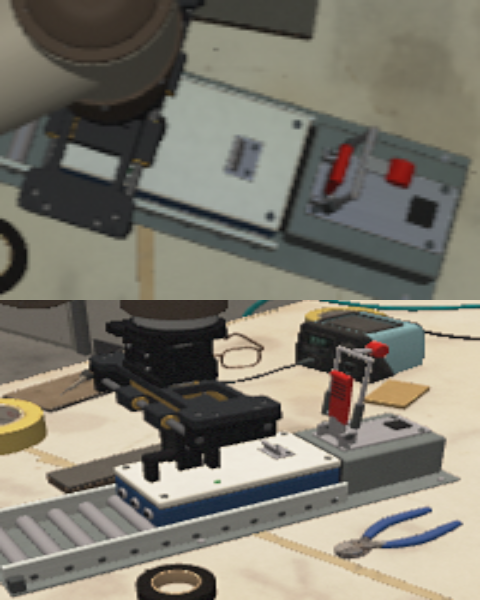

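The front face is against the stop; in the top view the lid edge meets the block edge, and the keeper is at about (240,155). Contact came at 119 mm, close to the fitted gap. Next I release the handle, pinch the knob and guide the loop over on its arc.

Run:
```python
from workcell import env
from h import *
q=np.load("f.npy"); f=q[:3]; O=[180,0,np.degrees(f[2])-180]
W=lambda x,z,y=0:d2w(f,(x,y,z))[0].tolist()
env.gripper_to(.6); p=env.read_state()["position"]
env.move_straight([p[0],p[1],.14],rate=.12); env.move_straight([p[0],p[1],.28],rate=.3)
K=np.array([-.0585,.188]); H=np.array([-.025,.098]); y=-.001; dz=.014
env.gripper_to(.45)
env.move_straight(W(K[0],.28,y),rate=.3)
print("desc",env.move_straight(W(K[0],K[1]-dz,y),rate=.12,force_limit=6))
env.gripper_to(0.,grasp_force=5); s=env.read_state(); print("grip",s["opening"],s["force"],s["clock"])
r=np.linalg.norm(K-H); ph0=np.arctan2(*(K-H)[::-1]); ph1=-.2+.2526
for ph in np.linspace(ph0,ph1,11)[1:]:
    hit=env.move_straight(W(H[0]+r*np.cos(ph),H[1]+r*np.sin(ph)-dz,y),rate=.1,force_limit=15)
    s=env.read_state(); print(round(ph-.2526,2),hit,np.round(s["force"],1),round(s["opening"],3))
    if hit: break
P={c:env.grab_frame(c) for c in("top","scene")}
I=np.vstack([cv2.resize(P["top"]["image"][170:270,205:365],(480,300)),cv2.resize(P["scene"]["image"][120:240,240:370],(480,400))])
cv2.imwrite("pics/hook.png",I[:600] if 0 else cv2.resize(I,(410,600))); print(s["clock"])
```

```text
desc False
grip 0.18010738668836054 [ 1.81964634 -1.0443037   1.55638357] 16.2667
1.49 False [1.8 0.6 1.3] 0.186
1.3 False [ 2.9 -0.5  1.7] 0.185
1.11 False [ 2.5 -0.4  2.5] 0.184
0.92 False [2.5 0.6 0.6] 0.178
0.74 False [ 2.9  0.3 -0.3] 0.185
0.55 False [ 3.2  0.1 -0. ] 0.183
0.36 False [3.2 1.7 0.2] 0.181
0.17 False [ 3.7  0.1 -0.8] 0.185
-0.01 False [ 3.9  0.6 -0.9] 0.182
-0.2 False [ 3.8  0.2 -0.6] 0.184
19.6
```

View pics/hook.png

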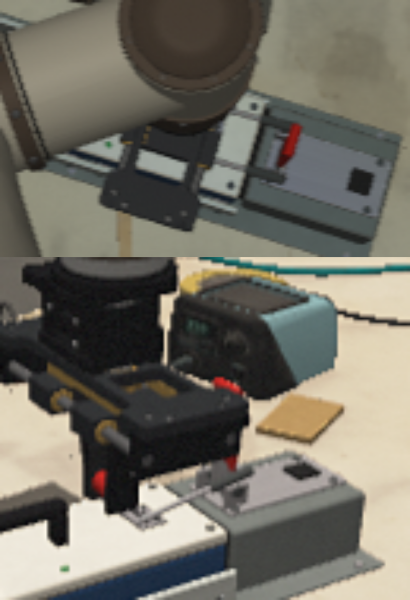

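The loop lies over the lid with its bar at the keeper (about (145,515)), and the lever is still up (red, behind the gripper). I'll lower it to the lid, release, lift and check.

Run:
```python
from workcell import env
from h import *
q=np.load("f.npy"); f=q[:3]
W=lambda x,z,y=0:d2w(f,(x,y,z))[0].tolist()
H=np.array([-.025,.098]); r=.096; y=-.001; ph=-.31+.2526
print(env.move_straight(W(H[0]+r*np.cos(ph),H[1]+r*np.sin(ph)-.014,y),rate=.03,force_limit=5))
env.gripper_to(.45); p=env.read_state()["position"]
env.move_straight([p[0],p[1],.13],rate=.1); env.move_straight([p[0],p[1],.26],rate=.3)
env.gripper_to(0.)
env.move_straight(W(.12,.26),rate=.3)
w=env.grab_frame("wrist");P=env.grab_frame("scene");T=env.grab_frame("top")
cv2.imwrite("pics/after.png",np.hstack([cv2.resize(P["image"][120:240,240:370],(400,370)),cv2.resize(w["image"],(400,370))]))
print(env.read_state()["clock"])
for n,pic in(("scene",P),("wrist",w)):
    for t,X in(("keeper",(.05,.073)),("bar",(.058,.070))): print(n,t,project(pic,W(*X)).round(0))
    for t in("loop_knob","loop_bar"):
        d=env.search_frame(pic,t); 
        if d: print(n,t,(R.from_euler("z",f[2]).inv().apply(np.array(d[0]["xyz"])-[f[0],f[1],0])).round(4),d[0]["score"])
```

```text
False
23.5583
scene keeper [[283. 210.]]
scene bar [[280. 212.]]
scene loop_knob [0.0612 0.0057 0.0904] 0.5
scene loop_bar [0.0631 0.0039 0.0846] 0.49
wrist keeper [[283. 107.]]
wrist bar [[283. 115.]]
wrist loop_knob [ 0.0594 -0.0055  0.08  ] 0.72
wrist loop_bar [ 0.0524 -0.0046  0.0846] 0.65
```

View pics/after.png

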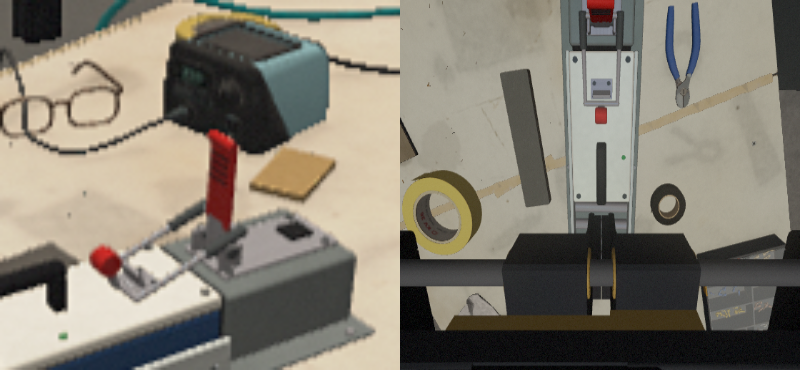

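The bar lies on the lid just behind the keeper (left (140,295), right (600,103)), with the lever up and clear. Now I press the lever over with the shut fingers, following its arc.

Run:
```python
from workcell import env
from h import *
q=np.load("f.npy"); f=q[:3]
W=lambda x,z,y=0:d2w(f,(x,y,z))[0].tolist()
def tcp(t,r=.068,o=.003): return (-.025-r*np.cos(t)+o*np.sin(t)+.0095, .080+r*np.sin(t)+o*np.cos(t))
env.move_straight(W(.015,.26),rate=.3)
print(env.move_straight(W(.015,.148),rate=.2,force_limit=8))
for t in [1.55,1.4,1.2,1.0,.8,.6,.4,.25,.1,0]:
    hit=env.move_straight(W(*tcp(t)),rate=.08,force_limit=25)
    s=env.read_state(); print(t,hit,np.round(s["force"],1))
    if hit: break
print("press",env.move_straight(W(tcp(0)[0],.076),rate=.02,force_limit=15))
s=env.read_state(); loc=R.from_euler("z",f[2]).inv().apply(np.array(s["position"])-[f[0],f[1],0]); print(loc,s["force"],s["clock"])
p=s["position"]; env.move_straight([p[0],p[1],.26],rate=.15)
env.goto(W(.12,.30),[180,0,np.degrees(f[2])-180])
w=env.grab_frame("wrist");P=env.grab_frame("scene")
cv2.imwrite("pics/shut.png",np.hstack([cv2.resize(P["image"][140:300,200:370],(400,370)),cv2.resize(w["image"][:240],(400,370))]))
print(env.read_state()["clock"])
```

```text
False
1.55 False [0.1 0.9 0.1]
1.4 False [-0.   0.4  0.4]
1.2 False [-1.1  0.1 -0.1]
1.0 False [ 1.1  0.2 -0.7]
0.8 False [-0.3 -0.1 -0.7]
0.6 False [-0.2  0.6  0.4]
0.4 False [ 0.5 -0.9 -0.1]
0.25 False [-0.  -0.3  0.8]
0.1 False [0.1 0.7 0. ]
0 False [ 1.7 -0.9  1.1]
press True
[-0.08328653 -0.00086378  0.08307771] [-2.52295988  0.8378504   7.3989413 ] 28.375
30.65
```

View pics/shut.png

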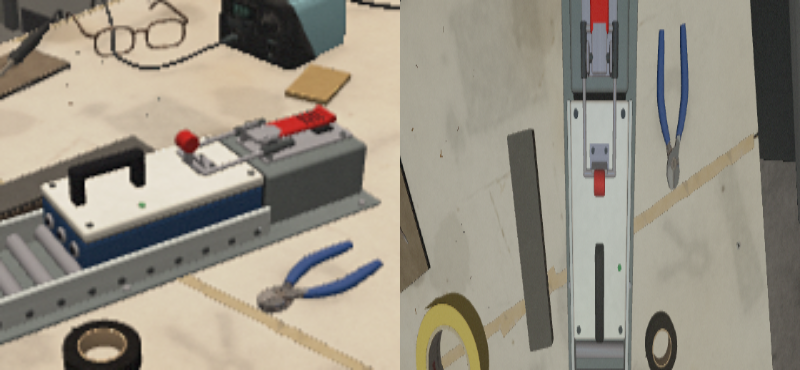

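The lever is down flat (red, at (310,120)) and the bar sits at the keeper. The closing forces read low, though, so I'll take a closer view to confirm that the bar is caught, the loop is taut and there's no gap at the stop.

Run:
```python
from workcell import env
from h import *
q=np.load("f.npy"); f=q[:3]
W=lambda x,z,y=0:d2w(f,(x,y,z))[0].tolist()
env.move_straight(W(.12,.17),rate=.2)
w=env.grab_frame("wrist");P=env.grab_frame("scene")
I=w["image"].copy()
for X in [(0,.067,-.044),(0,.067,.044),(.05,.073),(.05,.073,-.0225),(-.1,.083)]:
    u=project(w,W(*X))[0]; print(X,u.round(1))
    if 0<=u[1]<420: cv2.circle(I,tuple(int(v) for v in u),1,(0,255,0),-1)
cv2.imwrite("pics/close.png",np.hstack([cv2.resize(P["image"][165:240,255:350],(400,370),interpolation=cv2.INTER_CUBIC),cv2.resize(I[:200,190:390],(400,370))]))
print(w["position"],env.read_state()["clock"])
```

```text
(0, 0.067, -0.044) [221.3  41.7]
(0, 0.067, 0.044) [344.1  41.5]
(0.05, 0.073) [282.7 114.1]
(0.05, 0.073, -0.0225) [252.5 114.1]
(-0.1, 0.083) [ 282.7 -151.2]
[ 0.50484645 -0.0327073   0.33334246] 31.55
```

View pics/close.png

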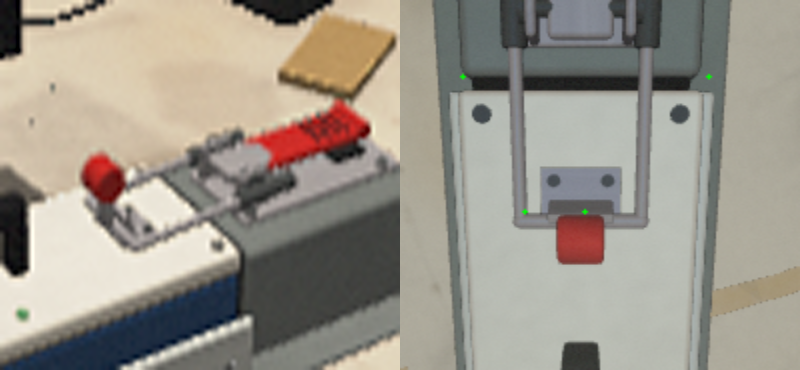

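The bar is tucked under the keeper lip at (580,215), with the wires straight. The black band at (585,84) is either the rubber pad or a gap, so I'll measure lid edge to bar, which should be 50 mm when drawn. I'll also measure the band against the pushed state.

Run:
```python
from workcell import env
from h import *
q=np.load("f.npy"); f=q[:3]
W=lambda x,z,y=0:d2w(f,(x,y,z))[0].tolist()
from scipy.optimize import brentq
w=env.grab_frame("wrist")
X=lambda v,z,y=0: brentq(lambda x:project(w,W(x,z,y))[0][1]-v,-.08,.14)
g=cv2.cvtColor(w["image"],cv2.COLOR_BGR2GRAY).astype(int)
# column profile at side of keeper, inside loop, across band; and at bar (column between knob and wire)
for c in (262,300): print(c,"band",g[36:56,c].tolist(),"bar",g[106:128,c].tolist())
print("x at 41,49.7 z67:",X(41.5,.067),X(49.7,.067)," bar:",X(118.9,.073),X(118.9,.070))
s=cv2.resize(w["image"][25:135,215:355],None,fx=5,fy=5,interpolation=cv2.INTER_CUBIC)
cv2.imwrite("pics/zoom.png",s)
# moments earlier: initial top image band vs now, lid front edge
env.move_straight(W(.12,.26),rate=.3); env.set_joints([-59.6,22,.45,0,-68.4,-14.8])
T=env.grab_frame("top"); cv2.imwrite("pics/top_end.png",cv2.resize(T["image"][170:285,200:365],None,fx=4.8,fy=4.8,interpolation=cv2.INTER_CUBIC))
print(env.read_state()["clock"])
```

```text
262 band [102, 97, 92, 84, 69, 37, 31, 35, 32, 35, 32, 33, 125, 162, 175, 182, 187, 187, 186, 187] bar [138, 139, 140, 140, 137, 137, 138, 137, 110, 108, 123, 137, 143, 140, 134, 121, 121, 183, 188, 187, 189, 187]
300 band [99, 94, 93, 86, 64, 33, 30, 32, 36, 34, 33, 22, 123, 159, 171, 181, 186, 186, 187, 187] bar [155, 157, 157, 144, 140, 138, 139, 137, 122, 106, 119, 135, 141, 141, 133, 126, 123, 184, 189, 189, 190, 189]
x at 41,49.7 z67: 0.00039924239448253215 0.005796817190542612  bar: 0.05403705430004669 0.05424534119761519
34.7333
```

View pics/zoom.png

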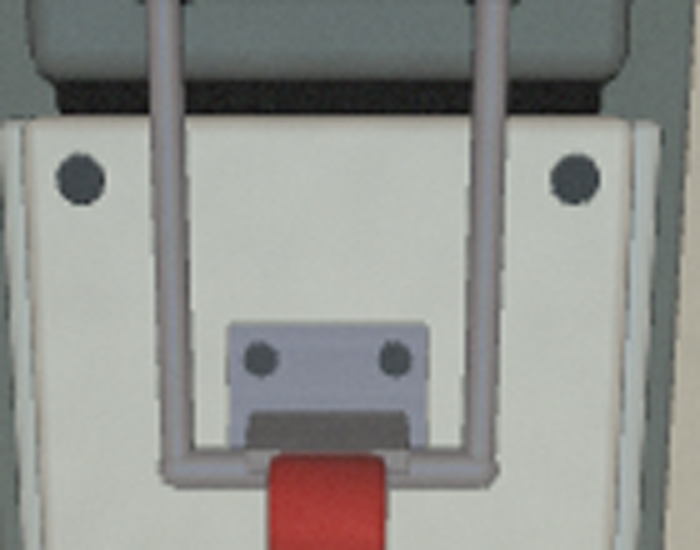

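View pics/top_end.png

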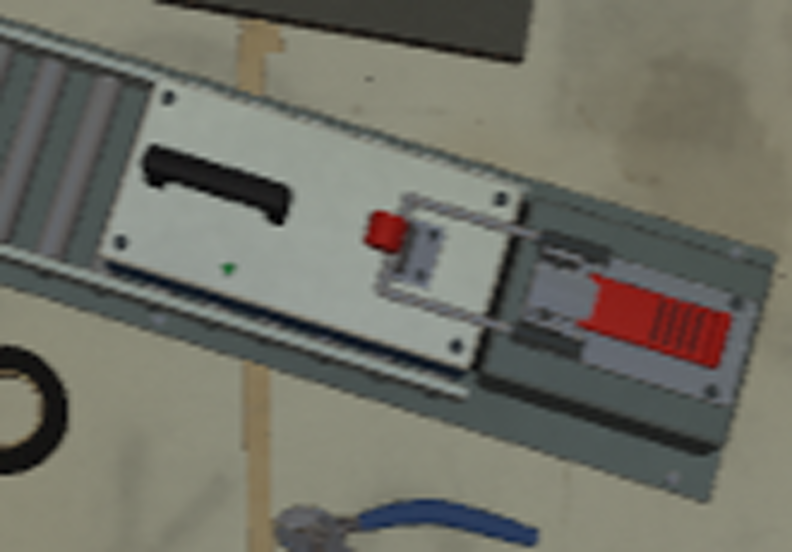

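The bar is 48 mm behind the lid's front edge, against 50 mm when drawn and about 58 mm slack, and it sits under the keeper lip. The dark band is the textured rubber pad, with the lid flush against it. The lever is flat and the bystanders look unmoved, so I'm handing in.

```bash
python3 -c "
from workcell import env
env.close_job()"
```

```text
the job is handed in; nothing more can be done
```

The enclosure is against the end stop and latched, and I handed the job in at about 35 s on the robot's clock, against the 64 s limit.

- **Rolling:** I moved the enclosure 119 mm by its handle, level along the rollers, until it met the stop. The move ended on its 10 N force limit.
- **Hooking:** I pinched the knob and guided the loop over the keeper with the lever still up. The bar was lying on the lid behind the keeper before I touched the lever.
- **Latching:** I pressed the lever down flat with the shut fingers, then moved the arm clear.

**Last checks:**
- **Bar:** it is under the keeper lip, measured 48 mm behind the lid's front edge. It should be 50 mm when drawn and about 58 mm when slack.
- **Lever:** at the final press its top was at 83 mm, which is flat, and it was still flat after the arm left.
- **Stop:** the lid's front edge is flush with the rubber pad.
- **Bystanders:** the side cutters, black tape and sanding block look unmoved by eye; I didn't measure them.

**Disagreements:**
- **Stop position:** my fit used the block edge rather than the rubber face, which the close view puts about 6 mm further forward, so contact came 3 mm earlier than predicted.
- **Closing force:** I felt about 1 N or less while closing the lever, not clearly above noise. The evidence that the loop is tight is therefore the bar position and the flat lever, not the force reading.

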